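Turn the microscope specimen turntable to the marked scale line

TASK

Push the upright lug on the black turntable sideways with a fingertip or the outside of the fingers, turning the table until its white index line lines up with the long scale line marked by the round magnet, not the one marked by the bar magnet. Push only: do not pinch the lug between the fingers. Leave the dish lying in the middle of the turntable and do not disturb the jar, the slide box or the lens beside it; finish with the hand clear.

Things in the scene. Friction and masses are not known exactly. Their poses are not given: they have to be found in the camera images.
- base: Fixed cream-painted plate 280 x 280 mm, 18 mm thick, lying on the bench; origin at the centre of its underside, right below the turntable's axis. Black scale lines on its top just outside the turntable: short thin ones every 11 degrees, and two long thick ones (20 mm long, 3 mm wide, from 98 to 134 mm from the axis) 55 degrees either side of the plate's -x axis.
- axis (a point): Centre of the turntable's top face, on its vertical axis, 30 mm above the bench. The turntable is a black disc of 190 mm diameter, 12 mm thick (18 to 30 mm above the bench). Axes turn with the turntable: -x points from the axis through the lug to the index line, z up.
- index (a point): Outer end of the index line, at the rim of the turntable's top face, 95 mm from the axis. The white line is 3 mm wide, radial, from 71 to 95 mm from the axis, just outside the lug, and runs down the rim. Axes as those of axis.
- stage (a joint): Angle of the turntable in rad, counter-clockwise seen from above positive; at 0 the index line points along the plate's -x axis. Stops at -1.6 and 1.6. Turns with even friction of 0.15 N m (about 2.5 N at the lug), no spring; stays where it is left.
- lug (a point): Centre of the top of the plain bright aluminium lug fixed on the turntable, 62 mm above the bench and 60 mm from the axis. The lug is an upright block 16 mm radially (52 to 68 mm from the axis), 14 mm across, 32 mm high, standing on the turntable. Its axes are those of axis: pushing its -y face turns the table clockwise (towards +y of the point), pushing its +y face turns it counter-clockwise. Fingers pressing on both of these faces at once count as pinching.
- round_magnet: Dark steel disc magnet, 30 mm diameter, 7 mm high, held fast on the plate at the outer end of the target scale line, its centre on the extension of that line, 134 mm from the turntable's axis. Origin at the centre of its underside, 18 mm above the bench. It is at either of the two long lines.
- bar_magnet: Dark steel bar magnet, 50 x 12 x 7 mm, long side along the plate's x, held fast at the other long scale line in the same way; not the target. Origin at the centre of its underside, 18 mm above the bench.
- dish: Closed clear petri dish with a stone specimen, 60 mm diameter, 15.5 mm high, lying loose on the middle of the turntable (underside 30 mm above the bench), turning with it. Origin at the centre of its underside.
- jar: Amber glass jar, 48 mm diameter, 75 mm high, standing loose beside the plate's +y side; origin at the centre of its underside.
- slide_box: Cardboard box of slides, 86 x 61 mm, 24.5 mm high, loose beside the plate's -y side; origin at the centre of its underside.
- objective: Steel microscope objective lens, 30 mm diameter, 43 mm high, standing loose on the plate near its +x, -y corner (underside 18 mm above the bench); origin at the centre of its underside.
Things that resemble listed ones, but are neither listed nor needed, are in the scene too. What is meant by the dish is not yellow, and is the smaller of those in its own colour.

How it is judged:
On the way:
1. the fingers push the lug ((contact force between the fingers and stage_c1 above 0.5 N or contact force between the fingers and stage_c2 above 0.5 N)), for 0.1 s.
At the end, for the whole second after the job is handed in: The turntable is at rest with the extension of its index line passing within 7 mm of the round magnet's centre (134 mm from the axis, so about 3 degrees, or 5 mm at the turntable's rim); the dish lies on the turntable within 15 mm of its centre (y of round_magnet in the frame of index between -0.007 and 0.007 m and x of round_magnet in the frame of index below 0 m and velocity of joint stage between -0.02 and 0.02 rad/s and horizontal distance between dish and axis below 0.015 m and height (world z) of dish below 0.034 m); the robot touches nothing.
It fails at once if the lug is pinched: fingers press on both its sides at once (contact force between the fingers and stage_c1 above 1.5 N and contact force between the fingers and stage_c2 above 1.5 N).
It fails at once if the dish is lifted off the turntable or pushed off its middle (height (world z) of dish above 0.04 m or horizontal distance between dish and axis above 0.02 m).
It fails at once if the jar is knocked out of place or lifted (distance of jar from where it was at the start of the episode above 0.02 m).
It fails at once if the slide box is knocked out of place or lifted (distance of slide_box from where it was at the start of the episode above 0.02 m).
It fails at once if the lens is knocked out of place or lifted (distance of objective from where it was at the start of the episode above 0.02 m).
It also fails if it takes over 51 s, if anything falls off the work surface, if the arm or the gripper's body presses on something with over 40 N, if the wrist force passes 120 N, or if a joint passes its speed limit or range.

ROBOT

A 7-joint arm with a two-finger parallel gripper is mounted at the origin on the work surface. World frame = base frame: x ahead of the robot, y to its left, z up, the work surface at z = 0. Lengths are in m, angles in rad, forces in N, time in s.
With the tool pointing down it reaches from about 0.425 to 0.925 m from the base axis. Payload 6.8 kg.
Tool frame: the origin (TCP) lies between the finger pads; the fingertips stand 14 mm ahead of it and the grasp point (between the pads) lies 5 mm behind it; z points along the fingers, y is the line along which they close (so a half turn about z gives the same grasp; the last joint's range is limited). The gripper opens to 85 mm and grips with 20 to 120 N. Pads are 22 mm wide; open, the fingers measure 114 mm over their backs; the gripper's body (76 mm by 85 mm) begins 54 mm behind the grasp point. The pads swing forward as they close: fully open they stand 13 mm farther back than shut.
Start: joints at [-1.328, 0.477, 0.022, 1.555, -0.011, 1.109, -0.083], TCP at [0.232, 0.634, 0.218] pointing down, gripper open.
Joint ranges: [-2.96, 2.96], [-0.34, 2.1], [-1.41, 1.46], [0.24, 2.44], [-1.37, 4.51], [0.17, 1.92], [-2.96, 2.96]. Speed limits (rad/s): [2.39, 2.39, 3.14, 3.14, 3.14, 3.14, 3.14].

INTERFACE

Orientations are given as a rotation vector (axis times angle).
In Python, from bench import r, eyes, ticket gives the robot as it stands. The module is installed in compiled form; this text tells all that it offers.
- The arm moves only by the tool arm_command, never from a script. Its argument "plan" is text: rows parted by semicolons, each of 4 numbers parted by spaces: the shift along the tool's x, y, z in m, then the turn about the tool's z in degrees. In form: tx ty tz yaw; .... A call has 1 to 20 rows; each row shifts and turns the commanded pose from where the row before left it, along the tool's axes as they then stand; what a row does not reach is not made up. A row lasts 1/8 s, in which the tool goes at most 62.5 mm and 10.7 degrees, less where a joint would pass 70% of its speed; a pose out of reach is approached as far as the arm can. A call is refused whole if a number of a shift passes 0.0625 or a number of a turn 10.7, either way. A call with a gripper value outside its range is refused whole. "hand" is the closure, from -1 (fully open) to 1 (shut), set as the call begins (left out, the last holds). The fingers move at their own pace and stop on an object; "grip_force" is the grip in N (left out, the last holds). Time passes only in rows, so rows that do not move let the fingers close. It gives the time, the measured TCP pose, the force, the opening and the grip force at its end, in the units of the state.
- r.get_obs(): the state, without advancing time (a new reading comes with each control period).
- eyes.grab_frame(name): name is "scene" or "top"; returns (picture, depth): 400x640x3 uint8, red, green, blue; 400x640 float32, m along the optical axis (not along the pixel's ray), 0 where there is no reading.
- eyes.calibration(name): a dict with "fov_y" (degrees; the focal length in pixels is half the picture's height over the tangent of half this angle, whatever the lens; pixels are square), "cx", "cy" (the principal point, pixels), "k1" (the pictures are not rectified: a ray, as slopes to the right and down, at radius r is drawn at 1 + k1 r^2 times it, then the intrinsics apply), "origin" and "attitude" of the camera in the world. Camera axes: x right, y up, looking along -z (the intrinsics and any distortion apply to the point x, -y, -z); pixel columns grow to the right and rows downward; lengths in m; the calibration is good to about 2 mm. A picture is of the moment at which its call begins. calibration takes no time and is no camera call.
- ticket.hand_in(): hands the job in; it is judged then, once.
The state is a dict: "clock": time; "joints": joint angles; "qvel": joint speeds; "tau": joint torques, N m; "tcp_pos": TCP position; "orientation": TCP orientation; "contact_force": force on the tool from outside, world axes, zero at the start; "moment": the same for the moment, N m; "grip_width": finger opening in m; "gripper_force": force on a finger pad.
Only numpy, scipy, OpenCV 4.12 (cv2) and the standard library are available. Lean on these libraries where they do the work, as an engineer would, in place of code of your own. Each camera call takes 0.05 s, during which the arm holds its last target. There are 200 camera calls.

## Working session

There is one attempt and no reset: what is moved stays moved. The work goes in short steps, Python scripts to look and compute and a tool call to move; the robot and the scene stay as the last step left them, time stands still between calls to the robot, and variables do not carry over. Pictures are saved under pics/ and viewed, at most 13 in all, crops included, and the job is handed in when it is done.

Besides the shell and the picture viewer there is one more tool, called as name(argument=value, ...), one argument or row to a line, values as JSON. arm_command: Moves the arm, as the interface text tells. Its arguments: {"type":"object","properties":{"plan":{"type":"string"},"hand":{"type":"number"},"grip_force":{"type":"number"}},"required":["plan"]}

```bash
mkdir -p pics
cat > h.py <<'E'
import numpy as np, cv2
from bench import r, eyes, ticket
from scipy.spatial.transform import Rotation as R
def K(n):
    c=eyes.calibration(n); f=200/np.tan(np.radians(c["fov_y"])/2); return c,f
def rot(c):
    a=np.array(c["attitude"],float)
    return a if a.shape==(3,3) else R.from_rotvec(a).as_matrix()
def ray(n,uv,z):
    c,f=K(n); d=(np.array(uv,float)-[c["cx"],c["cy"]])/f; s=d.copy()
    for _ in range(20): s=d/(1+c["k1"]*(s@s))
    v=rot(c)@np.array([s[0],-s[1],-1]); o=np.array(c["origin"]); return o+v*(z-o[2])/v[2]
def px(n,p):
    c,f=K(n); q=rot(c).T@(np.array(p)-c["origin"]); s=np.array([q[0],-q[1]])/-q[2]
    return s*(1+c["k1"]*(s@s))*f+[c["cx"],c["cy"]]
E
python3 - <<'E'
from h import *
print(eyes.calibration("top"),eyes.calibration("scene"),r.get_obs())
for n in("top","scene"):
    p,d=eyes.grab_frame(n); cv2.imwrite(f"pics/{n}0.png",p[...,::-1]); np.save(n+"d.npy",d)
E
```

```text
{'fov_y': 43.36145440331795, 'cx': 323.3781842984503, 'cy': 201.62796375308494, 'k1': -0.02744224916308595, 'origin': array([0.54257342, 0.04653195, 1.00734063]), 'attitude': array([ 0.09494073, -0.07895862, -1.56118845])} {'fov_y': 51.79175834117309, 'cx': 317.4654542099288, 'cy': 197.45611436427097, 'k1': -0.09784585185683002, 'origin': array([1.37121283, 0.28327205, 0.54898772]), 'attitude': array([0.69277967, 0.93569538, 1.71770171])} {'clock': 0.0, 'joints': array([-1.32811475,  0.47781847,  0.02235947,  1.55648171, -0.01148866,
        1.10931032, -0.08308905]), 'qvel': array([-0.00078409, -0.00084351,  0.00182236, -0.00067052,  0.00051593,
        0.00010056,  0.00149887]), 'tau': array([-8.40138346e-04, -5.96447933e+01,  1.60758700e+00, -2.81190777e+01,
        1.24991246e-02,  9.52859817e-03, -1.95204825e-05]), 'tcp_pos': array([0.23176487, 0.63328431, 0.21680105]), 'orientation': array([-5.48125258e-01, -3.09323223e+00,  2.95559449e-03]), 'contact_force': array([-0.11022584, -0.03255883,  0.40489559]), 'moment': array([-0.0392715 ,  0.04039729, -0.02831193]), 'gripper_force': 0.0, 'grip_width': 0.08535980852798727}
```

View pics/top0.png

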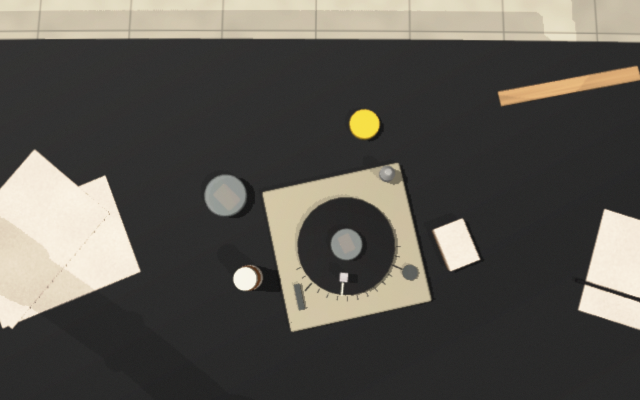

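View pics/scene0.png

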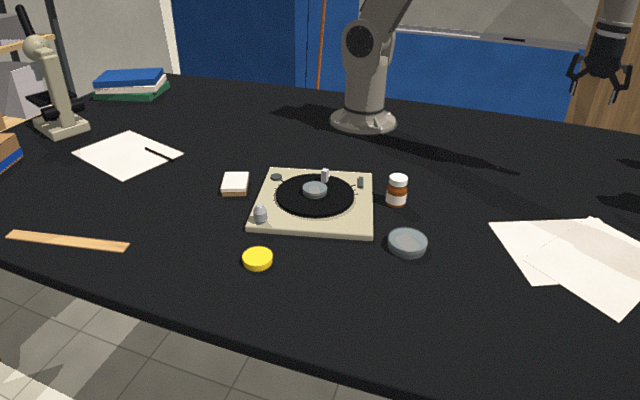

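The top view shows the lug at (344,277), the index line at (343,290), the round magnet at right (410,272), the bar magnet at left (299,296), and the dish centred at (346,244). The jar is at (246,278) and the box at (457,245). The table has to turn counter-clockwise, so the lug goes right in the picture (world -y).

```bash
cat > meas.py <<'E'
from h import *
def meas(p,verbose=True):
    hsv=cv2.cvtColor(p,cv2.COLOR_RGB2HSV); g=p.astype(int).sum(2)/3
    # plate: largest cream contour in central window
    m=((hsv[...,2]>110)).astype(np.uint8); m[:140]=0; m[:,:255]=0; m[:,432:]=0
    cs,_=cv2.findContours(m,cv2.RETR_EXTERNAL,cv2.CHAIN_APPROX_NONE); c=max(cs,key=cv2.contourArea)
    W=np.array([ray("top",q[0],.018)[:2] for q in c])
    (cx,cy),sz,an=cv2.minAreaRect(W.astype(np.float32)*1000); 
    return np.array([cx,cy])/1000,sz,an
E
python3 - <<'E'
from meas import *
p=cv2.imread("pics/top0.png")[...,::-1].copy()
C,sz,an=meas(p); print("plate",C,sz,an)
for n,uv,z in(("dish",(346,244),.045),("lug",(344,277),.062),("idx",(342.5,294),.03),("round",(410,272),.025),("bar",(299,296),.025),("jar",(246,278),.075),("box",(457,245),.0245),("lens",(389,173),.06)):
    print(n,ray("top",uv,z).round(4))
c=cv2.resize(p[225:325,270:430,::-1],None,fx=5,fy=5,interpolation=cv2.INTER_CUBIC); cv2.imwrite("pics/c0.png",c)
E
```

```text
plate [0.56672076 0.01336189] (278.6392822265625, 278.9183654785156) 12.838849067687988
dish [0.5687 0.013  0.045 ]
lug [0.507  0.0171 0.062 ]
idx [0.4734 0.0188 0.03  ]
round [ 0.5161 -0.1117  0.025 ]
bar [0.4685 0.1025 0.025 ]
jar [0.504  0.1976 0.075 ]
box [ 0.5689 -0.2038  0.0245]
lens [ 0.7038 -0.068   0.06  ]
```

View pics/c0.png

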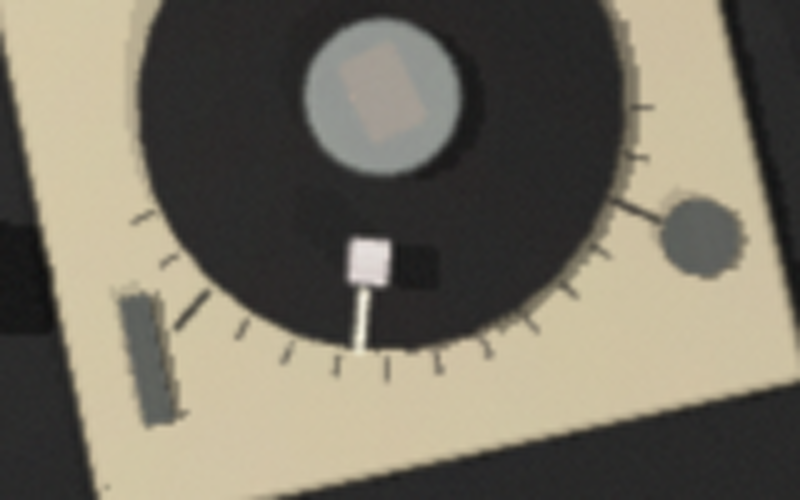

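arm_command(
  plan="-0.0286 -0.0276 0 0; -0.0286 -0.0276 0 0; -0.0286 -0.0276 0 0; -0.0286 -0.0276 0 0; -0.0286 -0.0276 0 0; -0.0286 -0.0276 0 0; -0.0286 -0.0276 0 0; -0.0286 -0.0276 0 0; -0.0286 -0.0276 0 0; -0.0286 -0.0276 0 0; -0.0286 -0.0276 0 0; -0.0286 -0.0276 0 0; -0.0286 -0.0276 0 0; -0.0286 -0.0276 0 0; -0.0286 -0.0276 0 0; -0.0286 -0.0276 0 0",
  hand=1,
  grip_force=20,
)

```text
clock: 2.1
tcp_pos: [0.5101, 0.0607, 0.2176]
orientation: [-0.548, -3.093, 0.0]
contact_force: [0.9, 0.6, 0.4]
grip_width: -0.0
gripper_force: 0.0
```

arm_command(
  plan="0 0 0 10.2; 0 0 0 10.2; 0 0 0 10.2; 0 0 0 10.2; 0 0 0 10.2; 0 0 0 10.2; 0 0 0 10.2; 0 0 0 10.2; 0 0 0 10.2; 0 0 0 10.2; 0 0 0 10.2; 0 0 0 10.2; 0 0 0 10.2; 0 0 0 10.2; 0 0 0 10.2; 0 0 0 10.2; 0 0 0 0; 0 0 0 0",
)

```text
clock: 4.35
tcp_pos: [0.5098, 0.062, 0.2177]
orientation: [3.14, -0.085, -0.0]
contact_force: [0.3, 0.0, 0.2]
grip_width: 0.0001
gripper_force: 0.0
```

```bash
cat > st.py <<'E'
from h import *
o=r.get_obs(); M=R.from_rotvec(o["orientation"]).as_matrix()
A=np.array([.567,.0134]); t=np.array(o["tcp_pos"])
print(o["clock"],t.round(4),"y ang",np.degrees(np.arctan2(M[1,1],M[0,1])).round(1),"z",M[:,2].round(3),"F",o["contact_force"].round(2),"w",o["grip_width"],"j",o["joints"].round(2))
print("axis in tool", (M.T@(np.r_[A,.03]-t)).round(4))
E
python3 st.py
```

```text
4.35 [0.5098 0.062  0.2177] y ang -93.1 z [-0. -0. -1.] F [0.25 0.01 0.2 ] w 7.57714164037753e-05 j [-0.93  0.27  0.83  1.98 -0.23  0.99 -1.62]
axis in tool [0.0598 0.0455 0.1877]
```

arm_command(
  plan="0 0 0.025 0; 0 0 0.025 0; 0 0 0.025 0; 0 0 0.025 0; 0 0 0.02 0; 0 0 0.02 0; 0 0 0.01 0; 0 0 0.01 0; 0 0 0 0; 0 0 0 0",
)

```text
clock: 5.6
tcp_pos: [0.5103, 0.0619, 0.0583]
orientation: [-3.14, 0.09, -0.001]
contact_force: [-0.1, 0.3, -0.4]
grip_width: 0.0001
gripper_force: 0.0
```

```bash
python3 st.py
python3 - <<'E'
from h import *
for n in("top","scene"):
    p,d=eyes.grab_frame(n); u,v=px(n,[.52,.03,.05]); u,v=int(u),int(v)
    cv2.imwrite(f"pics/{n}1.png",cv2.resize(p[max(v-60,0):v+60,u-80:u+80,::-1],None,fx=4,fy=4,interpolation=cv2.INTER_CUBIC))
E
python3 -c "
import cv2,numpy as np
cv2.imwrite('pics/both1.png',cv2.resize(np.vstack([cv2.imread('pics/top1.png'),cv2.imread('pics/scene1.png')]),None,fx=.62,fy=.62))"
```

```text
5.6 [0.5103 0.0619 0.0583] y ang -93.3 z [ 0.001  0.    -1.   ] F [-0.11  0.31 -0.41] w 9.03913838308627e-05 j [-0.75  0.52  0.64  2.1  -0.49  0.68 -1.4 ]
axis in tool [0.0593 0.0452 0.0283]
```

View pics/both1.png

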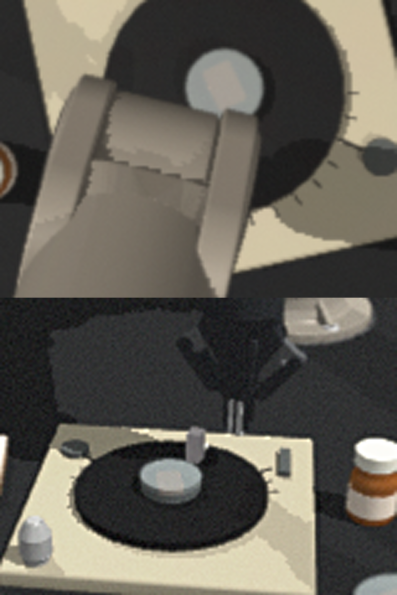

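arm_command(
  plan="0 0.008 0 0; 0 0.008 0 0; 0 0.0075 0 0; -0.00166 0.00525 0 -5; -0.00166 0.00525 0 -5; -0.00166 0.00525 0 -5; -0.00166 0.00525 0 -5; -0.00166 0.00525 0 -5; -0.00166 0.00525 0 -5; -0.00166 0.00525 0 -5; -0.00166 0.00525 0 -5",
)

```text
clock: 7.08
tcp_pos: [0.5059, -0.0055, 0.0578]
orientation: [2.981, 0.992, -0.0]
contact_force: [0.1, -0.1, -0.3]
grip_width: 0.0
gripper_force: 0.0
```

```bash
python3 st.py
python3 - <<'E'
from h import *
for n in("top","scene"):
    p,d=eyes.grab_frame(n); u,v=px(n,[.52,-.03,.05]); u,v=int(u),int(v)
    cv2.imwrite(f"pics/{n}2.png",cv2.resize(p[max(v-60,0):v+60,u-80:u+80,::-1],None,fx=2.5,fy=2.5,interpolation=cv2.INTER_CUBIC))
cv2.imwrite('pics/both2.png',np.vstack([cv2.imread('pics/top2.png'),cv2.imread('pics/scene2.png')]))
E
```

```text
7.075 [ 0.5059 -0.0055  0.0578] y ang -53.2 z [-0. -0. -1.] F [ 0.12 -0.14 -0.26] w 3.32447408203465e-06 j [-0.48  0.46  0.45  2.11 -0.33  0.64 -0.72]
axis in tool [0.0602 0.0215 0.0278]
```

View pics/both2.png

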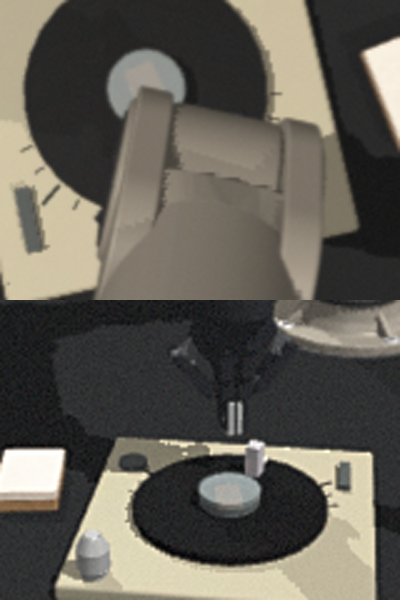

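Run:
```python
from h import *
u0,v0=px("scene",[.52,-.03,.05]).astype(int)
f=lambda P:((px("scene",P)-[u0-80,max(v0-60,0)])*2.5+[0,300]).round(0)
t=r.get_obs()["tcp_pos"]
print("tip proj",f(t+[0,0,-.014]),f(t+[0,0,.02]),"lug0 top",f([.507,.017,.062]), "bottom",f([.507,.017,.03]))
for a in(176.6,190,200,210,216,220): 
    c,s=np.cos(np.radians(a)),np.sin(np.radians(a)); print(a,f([.567+.06*c,.0134+.06*s,.062]))
p,d=eyes.grab_frame("scene")
for uv in((235,415),(235,425),(255,450),(258,465)):
    q=(np.array(uv)-[0,300])/2.5+[u0-80,max(v0-60,0)]; z=d[int(q[1]),int(q[0])]
    C,F=K("scene"); w=(q-[C["cx"],C["cy"]])/F; s=w.copy()
    for _ in range(20): s=w/(1+C["k1"]*(s@s))
    print(uv,z,(rot(C)@np.array([s[0]*z,-s[1]*z,-z])+C["origin"]).round(4))
```

```text
tip proj [229. 455.] [230. 425.] lug0 top [251. 444.] bottom [250. 471.]
176.6 [251. 444.]
190 [238. 442.]
200 [227. 441.]
210 [217. 442.]
216 [211. 442.]
220 [207. 443.]
(235, 415) 1.0059723 [0.5137 0.0018 0.0943]
(235, 425) 1.0086168 [0.5164 0.0028 0.0848]
(255, 450) 1.0144328 [0.5176 0.0244 0.0615]
(258, 465) 1.0291657 [0.5117 0.0262 0.0418]
```

The lug has not moved at all, and the fingertips look higher in the scene view, near z≈0.08 m, than the reported TCP implies. I'll take a closer look.

Run:
```python
from h import *
p,d=eyes.grab_frame("scene"); u0,v0=px("scene",[.52,-.03,.05]).astype(int)
a=v0-60;b=u0-80
cv2.imwrite("pics/z3.png",cv2.resize(p[a+30:a+90,b+50:b+130,::-1],None,fx=8,fy=8,interpolation=cv2.INTER_NEAREST))
def P(u,v):
    z=d[v,u];C,F=K("scene"); w=(np.array([u,v])-[C["cx"],C["cy"]])/F; s=w.copy()
    for _ in range(20): s=w/(1+C["k1"]*(s@s))
    return (rot(C)@np.array([s[0]*z,-s[1]*z,-z])+C["origin"]).round(3)
u=b+94
for v in range(a+40,a+66,2): print(v,p[v,u],P(u,v))
print("jar/box check", P(int(b+258/2.5),int(a+180/2.5)))
```

```text
152 [38 42 41] [0.512 0.001 0.109]
154 [65 66 67] [0.513 0.001 0.105]
156 [51 55 53] [0.515 0.002 0.1  ]
158 [56 58 58] [1.371 0.283 0.549]
160 [55 55 55] [0.515 0.002 0.089]
162 [55 54 54] [0.515 0.002 0.084]
164 [57 57 58] [0.514 0.002 0.078]
166 [41 42 43] [ 0.385 -0.04   0.001]
168 [39 38 45] [ 0.395 -0.037 -0.   ]
170 [231 222 190] [1.371 0.283 0.549]
172 [222 211 180] [ 0.451 -0.018  0.019]
174 [55 55 49] [ 0.479 -0.009  0.029]
176 [37 35 32] [ 0.489 -0.005  0.03 ]
jar/box check [0.521 0.029 0.03 ]
```

View pics/z3.png

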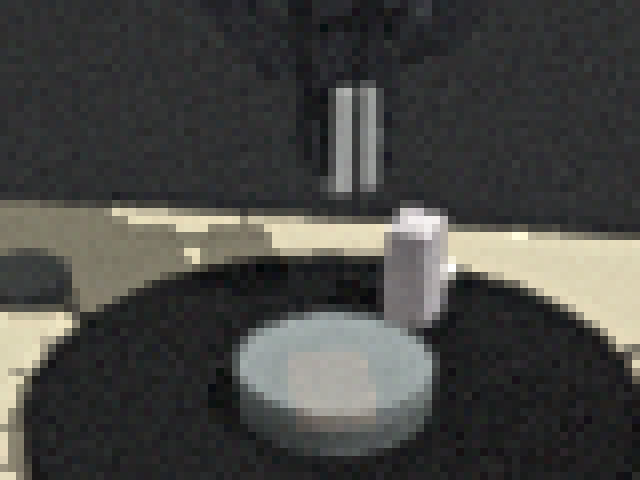

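The fingertips are about 33 mm higher than the stated geometry implies, at z≈0.077 m, so they passed over the lug without touching. I'll go back the same way, then lower by that amount.

arm_command(
  plan="0 0 0 5; 0.00166 -0.00525 0 5; 0.00166 -0.00525 0 5; 0.00166 -0.00525 0 5; 0.00166 -0.00525 0 5; 0.00166 -0.00525 0 5; 0.00166 -0.00525 0 5; 0.00166 -0.00525 0 5; 0.00166 -0.00525 0 0; 0 -0.01 0 0; 0 -0.01 0 0; 0 0 0 0; 0 0 0.01 0; 0 0 0.008 0; 0 0 0.005 0; 0 0 0.003 0; 0 0 0 0; 0 0 0 0",
)

```text
clock: 9.52
tcp_pos: [0.5099, 0.0584, 0.0319]
orientation: [-3.14, 0.091, -0.001]
contact_force: [-0.4, -0.1, 0.2]
grip_width: 0.0
gripper_force: 0.0
```

```bash
python3 st.py
python3 - <<'E'
from h import *
p,d=eyes.grab_frame("scene"); u0,v0=px("scene",[.52,.03,.05]).astype(int)
a=v0-60;b=u0-80
cv2.imwrite("pics/z4.png",cv2.resize(p[a+20:a+95,b+30:b+130,::-1],None,fx=6,fy=6,interpolation=cv2.INTER_NEAREST))
def P(u,v):
    z=d[v,u];C,F=K("scene"); w=(np.array([u,v])-[C["cx"],C["cy"]])/F; s=w.copy()
    for _ in range(20): s=w/(1+C["k1"]*(s@s))
    return (rot(C)@np.array([s[0]*z,-s[1]*z,-z])+C["origin"])
pts=np.array([[*P(u,v),u,v] for u in range(b+50,b+110) for v in range(a+30,a+90) if d[v,u]>0])
m=(abs(pts[:,0]-.515)<.012)&(abs(pts[:,1]-.068)<.02)&(pts[:,2]>.034)&(pts[:,2]<.1)
q=pts[m]; print(len(q),"zmin",np.sort(q[:,2])[:8].round(3),"y",q[:,1].min().round(3),q[:,1].max().round(3))
E
```

```text
9.525 [0.5099 0.0584 0.0319] y ang -93.3 z [ 0.  0. -1.] F [-0.45 -0.13  0.22] w 4.367085127676934e-05 j [-0.7   0.56  0.6   2.11 -0.54  0.62 -1.36]
axis in tool [0.0596 0.0416 0.002 ]Traceback (most recent call last):
  File "<stdin>", line 9, in <module>
  File "<stdin>", line 6, in P
  File "h.py", line 5, in K
    c=eyes.calibration(n); f=200/np.tan(np.radians(c["fov_y"])/2); return c,f
ValueError: time passes only in moves, steps and waits
```

View pics/z4.png

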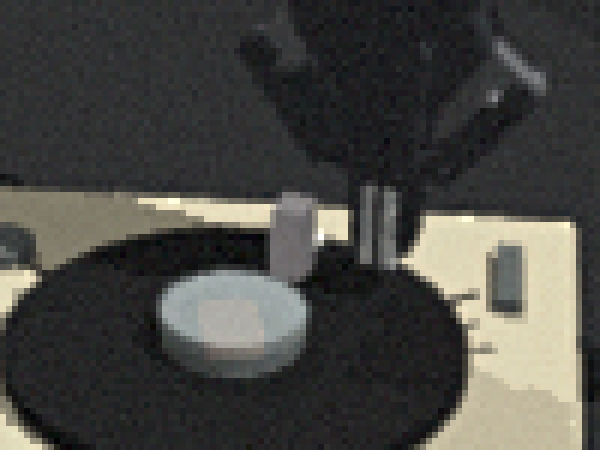

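Now the tip overlaps the upper part of the lug, from about z≈0.05 m, and the knuckles clear its top. The tip is near (380,265) in the crop and the lug spans (295,195–280).

arm_command(
  plan="0 0.007 0 0; 0 0.007 0 0; 0 0.0055 0 0; -0.00166 0.00525 0 -5; -0.00166 0.00525 0 -5; -0.00166 0.00525 0 -5; -0.00166 0.00525 0 -5; -0.00166 0.00525 0 -5; -0.00166 0.00525 0 -5",
)

```text
clock: 10.7
tcp_pos: [0.5032, 0.007, 0.0318]
orientation: [-3.054, -0.73, 0.002]
contact_force: [-2.0, 2.8, 1.8]
grip_width: -0.0002
gripper_force: 1.5
```

```bash
python3 st.py
python3 - <<'E'
from h import *
p,d=eyes.grab_frame("scene"); u0,v0=px("scene",[.52,.0,.05]).astype(int)
a=v0-60;b=u0-80
cv2.imwrite("pics/z5.png",cv2.resize(p[a+20:a+95,b+20:b+120,::-1],None,fx=6,fy=6,interpolation=cv2.INTER_NEAREST))
E
```

```text
10.7 [0.5032 0.007  0.0318] y ang -63.1 z [-0.001  0.001 -1.   ] F [-2.    2.81  1.8 ] w -0.00017853881591121945 j [-0.5   0.51  0.45  2.13 -0.4   0.59 -0.86]
axis in tool [0.0598 0.0231 0.0017]
```

View pics/z5.png

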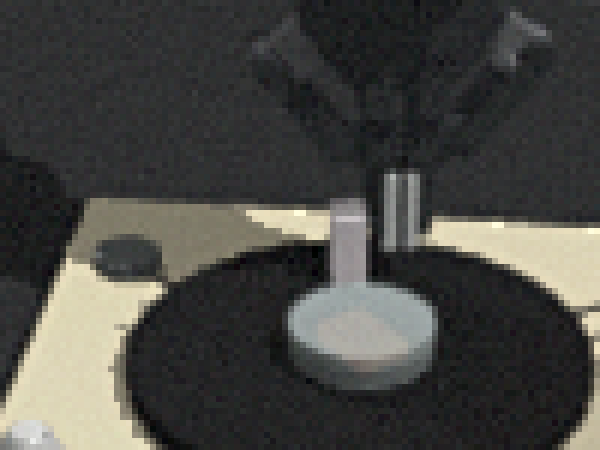

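Contact is made: about 3.5 N, and the lug at (348,240) is turning with the finger. I'll continue most of the way.

arm_command(
  plan="-0.00166 0.00525 0 -5; -0.00166 0.00525 0 -5; -0.00166 0.00525 0 -5; -0.00166 0.00525 0 -5; -0.00166 0.00525 0 -5; -0.00166 0.00525 0 -5; -0.00166 0.00525 0 -5; 0 0 0 0; 0 0 0 0",
)

```text
clock: 11.88
tcp_pos: [0.5194, -0.0282, 0.0318]
orientation: [2.699, 1.607, 0.0]
contact_force: [0.1, -0.3, -0.3]
grip_width: -0.0003
gripper_force: 0.0
```

```bash
cat > lugm.py <<'E'
from h import *
import sys
p,d=eyes.grab_frame("top"); np.save("p.npy",p)
g=p.astype(int).min(2); A=np.array([.567,.0134])
# white index line pixels at z=.03, radius 71..94 mm ; lug pixels at z=.062, radius 50..70
for nm,z,r0,r1 in(("index",.03,.072,.093),("lug",.062,.048,.072)):
    L=[]
    for v in range(180,330):
        for u in range(270,430):
            if g[v,u]<140: continue
            w=ray("top",(u,v),z)[:2]-A; rr=np.hypot(*w)
            if r0<rr<r1: L.append([*w,u,v,g[v,u]-100])
    L=np.array(L)
    if len(L):
        c=np.average(L[:,:4],axis=0,weights=L[:,4]); print(nm,len(L),c.round(4),"angle",(np.degrees(np.arctan2(c[1],c[0]))%360).round(2))
    else: print(nm,"none")
E
sed -i 's/^def K/_C={n:eyes.calibration(n) for n in("top","scene")}\ndef K/; s/c=eyes.calibration(n)/c=_C[n]/' h.py
python3 st.py; python3 lugm.py
python3 - <<'E'
import numpy as np,cv2
p=np.load("p.npy"); cv2.imwrite("pics/z6.png",cv2.resize(p[225:325,270:430,::-1],None,fx=5,fy=5))
E
```

```text
11.875 [ 0.5194 -0.0282  0.0318] y ang -28.4 z [ 0. -0. -1.] F [ 0.07 -0.31 -0.33] w -0.00028138439491707867 j [-0.29  0.51  0.29  2.08 -0.25  0.59 -0.33]
axis in tool [0.0592 0.022  0.0018]
index 4 [-8.670000e-02 -1.850000e-02  3.550000e+02  2.904868e+02] angle 192.06
lug 1 [-5.25e-02 -1.49e-02  3.54e+02  2.73e+02] angle 195.85
```

View pics/z6.png

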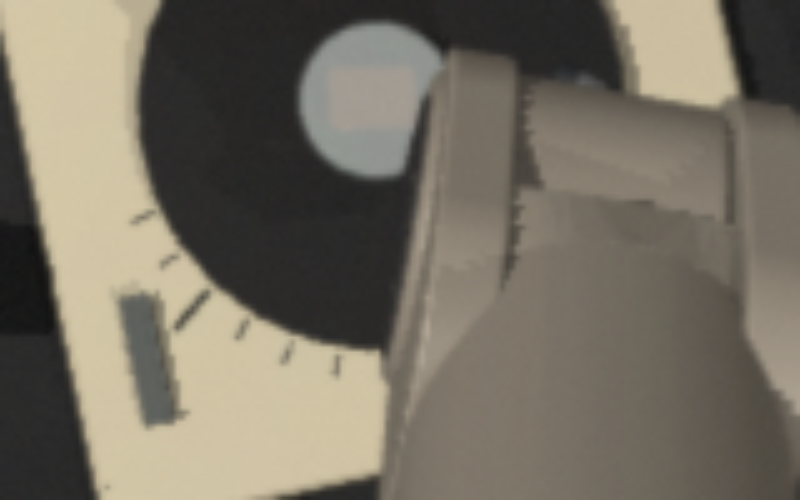

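The dish has turned with the table, but the hand hides the index line. I'll back off, lift and move aside to measure.

arm_command(
  plan="0 -0.01 0 0; 0 -0.01 0 0; 0 0 -0.025 0; 0 0 -0.025 0; 0 0 -0.025 0; 0 0 -0.025 0; 0.0235 -0.0135 0 0; 0.0235 -0.0135 0 0; 0.0235 -0.0135 0 0; 0.0235 -0.0135 0 0; 0.0235 -0.0135 0 0; 0.0235 -0.0135 0 0; 0 0 0 0; 0 0 0 0",
)

```text
clock: 13.68
tcp_pos: [0.4968, 0.1432, 0.1317]
orientation: [2.697, 1.61, -0.001]
contact_force: [-0.2, 0.3, -0.5]
grip_width: 0.0001
gripper_force: 0.0
```

```bash
python3 st.py; python3 lugm.py
python3 - <<'E'
import numpy as np,cv2
p=np.load("p.npy"); cv2.imwrite("pics/z7.png",cv2.resize(p[225:325,270:430,::-1],None,fx=5,fy=5))
E
```

```text
13.675 [0.4968 0.1432 0.1317] y ang -28.3 z [-0.    -0.001 -1.   ] F [-0.24  0.28 -0.53] w 6.431988493114586e-05 j [-0.65  0.33  0.31  2.03 -0.14  0.8  -0.76]
axis in tool [-0.0809  0.1234  0.1017]
index 8 [-4.290000e-02 -7.610000e-02  3.849465e+02  2.677002e+02] angle 240.61
lug 73 [-2.950000e-02 -5.230000e-02  3.740688e+02  2.607124e+02] angle 240.59
```

View pics/z7.png

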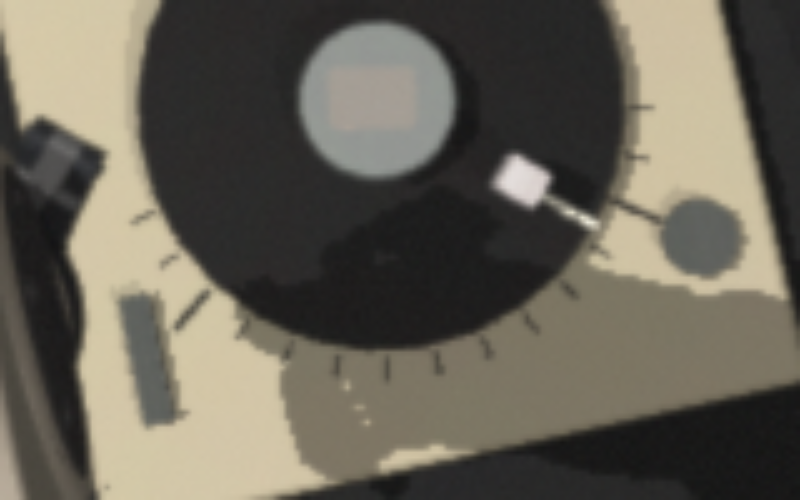

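The index line stands at 240.6° and needs to be at about 247.9°, so 7.3° more. I'll retrace and push further, slowly.

arm_command(
  plan="-0.0235 0.0135 0 0; -0.0235 0.0135 0 0; -0.0235 0.0135 0 0; -0.0235 0.0135 0 0; -0.0235 0.0135 0 0; -0.0235 0.0135 0 0; 0 0 0 0; 0 0 0.025 0; 0 0 0.025 0; 0 0 0.025 0; 0 0 0.025 0; 0 0 0 0; 0 0.01 0 0; 0 0.01 0 0; -0.0007 0.002 0 -1.9; -0.0007 0.002 0 -1.9; -0.0007 0.002 0 -1.9; -0.0007 0.002 0 -1.9; 0 0 0 0; 0 0 0 0",
)

```text
clock: 16.23
tcp_pos: [0.5256, -0.034, 0.0318]
orientation: [2.584, 1.786, 0.0]
contact_force: [-0.8, 0.9, -0.9]
grip_width: 0.0001
gripper_force: 0.5
```

arm_command(
  plan="0 -0.01 0 0; 0 -0.01 0 0; 0 0 -0.025 0; 0 0 -0.025 0; 0 0 -0.025 0; 0 0 -0.025 0; 0.0235 -0.0135 0 0; 0.0235 -0.0135 0 0; 0.0235 -0.0135 0 0; 0.0235 -0.0135 0 0; 0.0235 -0.0135 0 0; 0.0235 -0.0135 0 0; 0 0 0 0; 0 0 0 0",
)

```text
clock: 17.98
tcp_pos: [0.4804, 0.1328, 0.1317]
orientation: [2.584, 1.786, -0.001]
contact_force: [0.5, -0.3, 0.1]
grip_width: 0.0003
gripper_force: 0.0
```

```bash
python3 st.py; python3 lugm.py
python3 - <<'E'
import numpy as np,cv2
p=np.load("p.npy"); cv2.imwrite("pics/z8.png",cv2.resize(p[160:325,200:480,::-1],None,fx=2.8,fy=2.8))
E
```

```text
17.975 [0.4804 0.1328 0.1317] y ang -20.7 z [-0.    -0.001 -1.   ] F [ 0.53 -0.27  0.1 ] w 0.0003113679214484488 j [-0.62  0.3   0.26  2.07 -0.11  0.78 -0.65]
axis in tool [-0.081   0.1232  0.1018]
index 4 [-3.310000e-02 -8.510000e-02  3.895799e+02  2.626395e+02] angle 248.73
lug 72 [-2.210000e-02 -5.590000e-02  3.759997e+02  2.567259e+02] angle 248.48
```

View pics/z8.png

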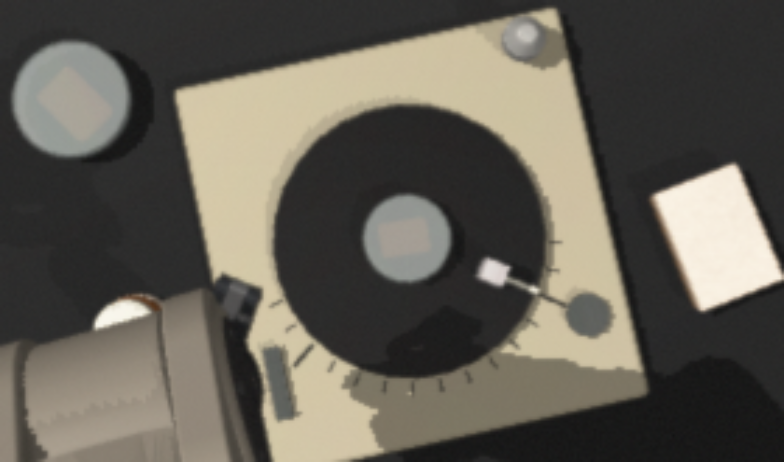

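The index line points straight along the long line into the round magnet (within about 0.6°), the dish is centred, the neighbours look undisturbed and the hand is clear.

```bash
python3 -c "
from bench import ticket
print(ticket.hand_in())"
```

```text
the job is handed in; nothing more can be done
None
```

I turned the table by pushing the lug until the index line sat within about 0.6° of the round magnet's line, with the dish centred and the hand clear, and handed the job in; no verdict was returned.

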